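# Lift the drained rinsing bucket off its trunnions

### The arm

A 7-joint arm with a two-finger parallel gripper is mounted at the origin on the work surface. World frame = base frame: x ahead of the robot, y to its left, z up, the work surface at z = 0. Lengths are in m, angles in rad, forces in N, time in s.
With the tool pointing down it reaches from about 0.4 to 0.85 m from the base axis. Payload 10.4 kg.
Tool frame: the origin (TCP) lies between the finger pads; the fingertips stand ahead of it and the grasp point (between the pads) lies 5 mm behind it (manip.tip_extent is the z of the fingertips in the tool frame, in m); z points along the fingers, y is the line along which they close (so a half turn about z gives the same grasp; the last joint's range is limited). The gripper opens to 85 mm and grips with 20 to 120 N. Pads are 22 mm wide; open, the fingers measure 114 mm over their backs; the gripper's body (76 mm by 85 mm) begins 54 mm behind the grasp point. The pads swing forward as they close: fully open they stand 13 mm farther back than shut.
Start: joints at [-1.33, 0.332, -0.065, 1.46, 0.022, 1.35, -0.088], TCP at [0.163, 0.603, 0.245] pointing down, gripper open.
Joint ranges: [-2.6, 2.6], [-0.5, 2.12], [-1.47, 1.34], [0.16, 2.42], [-1.27, 4.41], [0.06, 2.06], [-2.6, 2.6]. Speed limits (rad/s): [2.22, 2.22, 2.79, 2.79, 3.14, 3.14, 3.14].

### API

Orientations are given as a unit quaternion [x, y, z, w].
In Python, from workcell import status, viewer, manip gives the robot as it stands.
- The arm moves only by the tool play_rows, never from a script. Its argument "plan" is one flat list of numbers, 7 for each row, row after row: the turn, a rotation vector about the tool's x, y, z in degrees, then the shift along the tool's x, y, z in m, then the opening, from 0 (shut) to 1 (fully open). In form: [ax, ay, az, dx, dy, dz, grip, ax, ay, az, dx, dy, dz, grip, ...]. A call has 1 to 20 rows; each row is the pose to reach, as a shift and turn from the pose commanded when the call began, along the tool's axes at that moment; what a row does not reach only later rows make up. A row lasts 1/8 s, in which the tool goes at most 62.5 mm and 10.7 degrees, less where a joint would pass 70% of its speed; a pose out of reach is approached as far as the arm can. A call with a gripper value outside its range is refused whole. The fingers move at their own pace and stop on an object; "squeeze" is the grip in N (left out, the last holds). Time passes only in rows, so rows that repeat a pose let the fingers close. It gives the time, the measured TCP pose, the force, the opening and the grip force at its end, in the units of the state.
- status.get_obs(): the state, without advancing time (a new reading comes with each control period).
- viewer.camera(name): name is "scene" or "top" or "wrist"; returns the picture (480x640x3 uint8, red, green, blue); there is no depth.
- viewer.camera_model(name): a dict with "fx", "fy", "cx", "cy" (pixels), "D" ([k1, k2, p1, p2, k3] as OpenCV has them; the pictures are not rectified), "R" (3x3) and "t" (3): a world point X has camera coordinates R X + t. Camera axes: x right, y down, z forward; pixel columns grow to the right and rows downward; lengths in m; the calibration is good to about 2 mm. A picture is of the moment at which its call begins: read the wrist's pose just before it. camera_model takes no time and is no camera call; for the wrist camera it gives the pose at the moment of the call.
- manip.hand_in(): hands the job in; it is judged then, once.
The state is a dict: "clock": time; "joint_pos": joint angles; "joint_velocities": joint speeds; "tau": joint torques, N m; "position": TCP position; "ee_rot": TCP orientation; "ft_force": force on the tool from outside, world axes, zero at the start; "torque": the same for the moment, N m; "grip_width": opening from 0.0 (shut) to 1.0 (fully open); "grasp_force": force on a finger pad.
Only numpy, scipy, OpenCV 4.12 (cv2) and the standard library are available. Lean on these libraries where they do the work, as an engineer would, in place of code of your own. Each camera call takes 0.05 s, during which the arm holds its last target. There are 200 camera calls.

### The job

The deep round bucket, with a brass pendant in it, hangs on its two pivot pins in a forked stand on the jeweller's bench. Lift it by its handle bar straight up out of the forks without letting it swing or catch, carry it level, and stand it gently inside the round wooden tray. Leave the shallow square pan hanging on the other stand.

Things in the scene. Friction and masses are not known exactly. Their poses are not given: they have to be found in the camera images.
- bucket_grip (a point): Centre of the handle bar of the deep round steel bucket (0.3-0.6 kg, 84 mm across, 80 high): on its axis, 128 mm above its underside; z up. Bar 86 mm long in y, 14 thick in x, 22 high, an upright strap at each end; 37 mm free between bar and rim. Two 8 mm pivot pins along y reach 66 mm from the axis, 62 mm below this point; the bucket swings about them, hanging upright by its weight.
- stand: Fixed dark steel stand under the bucket; origin: centre of its underside. Base 110 (x) by 150 (y) by 10 mm. Forks at y = -56 and +56 mm, 8 thick, 38 wide, 128 high, each with an open-topped slot 18 wide with a V bottom where a pin rests, pin centre at 104 mm. Pins are clear after a rise of 28 mm. At the start bucket and stand axes agree. The pan's stand is identical.
- tray: Fixed round pale wooden tray; origin: centre of its underside, on the bench. Outside 140 mm across, 14 high; inside 132 across, floor 5 mm above the bench. When the bucket stands in it, the bar's centre is 133 mm above the bench.
- pan_grip (a point): Centre of the handle bar (same bar as the bucket's) of the shallow square steel pan, 84 mm square and 36 deep, hanging on the other stand, where it stays. The point is 92 mm above the pan's underside and, like the bucket's bar at the start, 166 mm above the bench.
Mind the look-alikes: they are no part of the job. Leave any green or grey look-alike of the tray alone. What is shaped like the part that bears bucket_grip but purple or red is not meant.

How it is judged:
By the outcome, as a careful person would: the job done as asked, in the order asked, and still so for the second after the job is handed in, with the robot touching nothing.
It also fails if it takes over 48 s, if anything falls off the work surface, if the arm or the gripper's body presses on something with over 40 N, if the wrist force passes 120 N, or if a joint passes its speed limit or range.

## Working session

There is one attempt and no reset: what is moved stays moved. The work goes in short steps, Python scripts to look and compute and a tool call to move; the robot and the scene stay as the last step left them, time stands still between calls to the robot, and variables do not carry over. Pictures are saved under pics/ and viewed, at most 10 in all, crops included, and the job is handed in when it is done.

Besides the shell and the picture viewer there is one more tool, called after "Emit:" as name(argument=value, ...), one argument or row to a line, values as JSON. play_rows: Moves the arm, as the interface text tells. Its arguments: {"type":"object","properties":{"plan":{"type":"array","items":{"type":"number"}},"squeeze":{"type":"number"}},"required":["plan"]}

```bash
mkdir -p pics; cat > h.py <<'E'
import numpy as np,cv2
from workcell import status,viewer,manip
def snap(n,f):
    im=viewer.camera(n); cv2.imwrite('pics/'+f,im[:,:,::-1]); return im
def ray(m,px):
    K=np.array([[m['fx'],0,m['cx']],[0,m['fy'],m['cy']],[0,0,1.]])
    u=cv2.undistortPoints(np.array(px,float).reshape(-1,1,2),K,np.array(m['D'],float)).reshape(-1,2)
    R=np.array(m['R']);t=np.array(m['t']); d=np.c_[u,np.ones(len(u))]@R
    return -R.T@t,d
def onz(m,px,z):
    c,d=ray(m,px); return c+d*((z-c[2])/d[:,2])[:,None]
def proj(m,X):
    K=np.array([[m['fx'],0,m['cx']],[0,m['fy'],m['cy']],[0,0,1.]])
    return cv2.projectPoints(np.array(X,float).reshape(-1,1,3),cv2.Rodrigues(np.array(m['R'],float))[0],np.array(m['t'],float),K,np.array(m['D'],float))[0].reshape(-1,2)
E
python3 - <<'E'
from h import *
snap('top','top.png');snap('scene','scene.png')
o=status.get_obs();print(o['clock'],o['position'],o['ee_rot'],manip.tip_extent)
for n in('top','scene'):
    m=viewer.camera_model(n);print(n,-np.array(m['R']).T@np.array(m['t']))
E
```

```text
0.1 [0.16289423 0.60308983 0.24460984] [ 1.31492448e-01  9.91316987e-01 -6.03724770e-04 -5.54927570e-05] 0.014
top [ 0.19277143 -0.01006989  1.02087411]
scene [ 0.7924848  -0.76711682  0.80507483]
```

View pics/top.png

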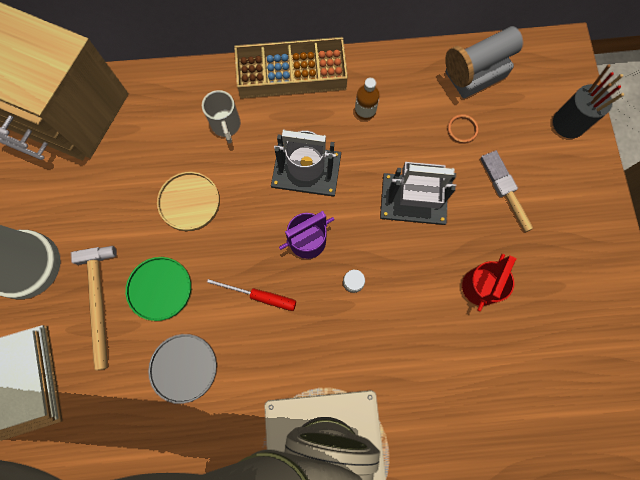

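View pics/scene.png

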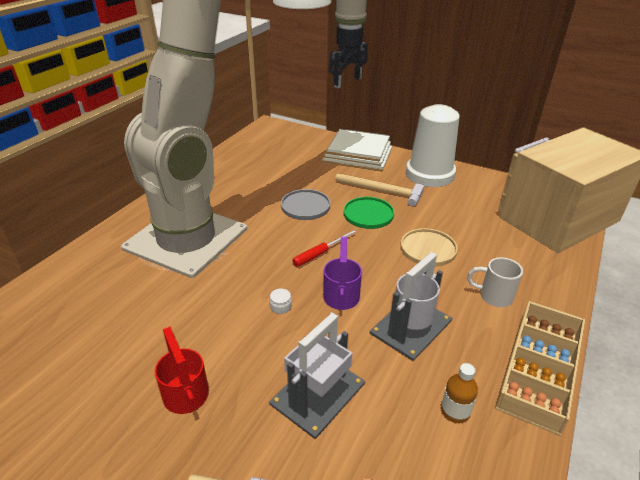

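Look-alikes by top-view pixel:
- **Bucket:** the steel round one with the brass pendant is at (303,155). Others are purple (306,237), red (489,283) and the square pan (428,185).
- **Tray:** the pale wooden one is at (188,201). Others are green (159,289) and grey (183,369).

I choose (303,155) and (188,201), and will check them in a close crop.

```bash
python3 - <<'E'
from h import *
im=cv2.imread('pics/top.png');m=viewer.camera_model('top');s=cv2.imread('pics/scene.png')
hsv=cv2.cvtColor(im,cv2.COLOR_BGR2HSV)
print('tray px',hsv[201,170],hsv[201,240],hsv[186,188])
a=cv2.resize(im[115:205,260:350],(400,400),interpolation=cv2.INTER_CUBIC)
b=cv2.resize(s[240:360,365:485],(400,400),interpolation=cv2.INTER_CUBIC)
cv2.imwrite('pics/crop.png',np.hstack([a,b]))
# stand base + bar
roi=np.zeros(im.shape[:2],np.uint8);roi[118:205,262:350]=1
def big(mask):
    c=cv2.findContours(mask,cv2.RETR_EXTERNAL,cv2.CHAIN_APPROX_NONE)[0];return max(c,key=cv2.contourArea)
wood=((hsv[...,1]>110)&(hsv[...,2]>60)).astype(np.uint8)
c=big((1-wood)*roi); r=cv2.minAreaRect(c);print('nonwood',r)
bm=((hsv[...,1]<40)&(hsv[...,2]>190)).astype(np.uint8)*roi; c=big(bm);print('bar',cv2.minAreaRect(c),cv2.boundingRect(c))
bx=cv2.boxPoints(cv2.minAreaRect(c));print(bx,onz(m,bx,.177))
E
```

```text
tray px [ 18 132 220] [ 13 173 161] [ 22 119 219]
nonwood ((305.6600341796875, 160.88002014160156), (66.89230346679688, 61.518287658691406), 8.130102157592773)
bar ((304.0, 155.5), (15.0, 36.0), 90.0) (286, 148, 37, 16)
[[286. 148.]
 [322. 148.]
 [322. 163.]
 [286. 163.]] [[ 0.59496132  0.02094872  0.177     ]
 [ 0.58860748 -0.04950589  0.177     ]
 [ 0.55712666 -0.04660433  0.177     ]
 [ 0.56344387  0.02329893  0.177     ]]
```

View pics/crop.png

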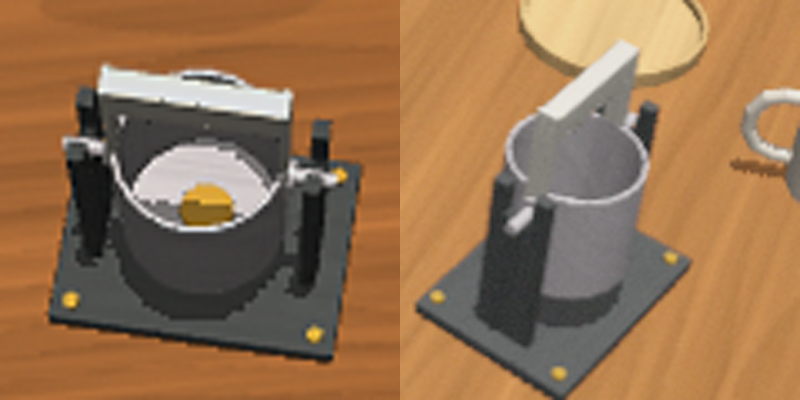

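The crop confirms the round steel bucket with the brass pendant. Its bar's top face in the top view runs from (283,133) to (325.5,138). The pale tray is behind it.

```bash
python3 - <<'E'
from h import *
m=viewer.camera_model('top');ms=viewer.camera_model('scene')
T=np.array([[282.5,130.1],[325.7,135.25],[325.3,140.2],[283.2,135.3]])
S=np.array([[406.7,272.1],[433.1,252],[436.4,253.8],[410.3,274.5]])
for mm,P in((m,T),(ms,S)):
    w=onz(mm,P,.177);print(w.round(4),w.mean(0))
# stand screws / base corners at z=.01
C=np.array([[49,320],[331,358],[362,165]])*.225+[260,115];print('base',onz(m,C,[.01][0]).round(4))
im=cv2.imread('pics/top.png');h=cv2.cvtColor(im,cv2.COLOR_BGR2HSV)
mk=cv2.inRange(h,(15,60,150),(30,165,255));roi=np.zeros_like(mk);roi[160:245,145:232]=255
c=max(cv2.findContours(mk&roi,0,1)[0],key=cv2.contourArea)
e=cv2.fitEllipse(cv2.convexHull(c));print(e)
w=onz(m,cv2.convexHull(c).reshape(-1,2),.014)[:,:2].astype(np.float32);print('tray',cv2.minEnclosingCircle(w), w.min(0),w.max(0))
s=cv2.imread('pics/scene.png');h=cv2.cvtColor(s,cv2.COLOR_BGR2HSV);mk=cv2.inRange(h,(15,60,150),(30,165,255));roi=np.zeros_like(mk);roi[222:270,395:462]=255
c=max(cv2.findContours(mk&roi,0,1)[0],key=cv2.contourArea);w=onz(ms,cv2.convexHull(c).reshape(-1,2),.014)[:,:2].astype(np.float32);print('tray s',cv2.minEnclosingCircle(w))
o=status.get_obs();from scipy.spatial.transform import Rotation as R;print(R.from_quat(o['ee_rot']).as_matrix().round(4))
E
```

```text
[[ 0.6338  0.025   0.177 ]
 [ 0.6151 -0.0593  0.177 ]
 [ 0.6046 -0.0575  0.177 ]
 [ 0.6225  0.0244  0.177 ]] [ 0.61900042 -0.01684471  0.177     ]
[[ 0.6057 -0.0543  0.177 ]
 [ 0.6301  0.0273  0.177 ]
 [ 0.6375  0.025   0.177 ]
 [ 0.6139 -0.0574  0.177 ]] [ 0.62181512 -0.01487086  0.177     ]
base [[ 0.5807  0.0687  0.01  ]
 [ 0.5468 -0.075   0.01  ]
 [ 0.6524 -0.1019  0.01  ]]
((187.33909606933594, 200.0913543701172), (57.293357849121094, 62.706974029541016), 67.88116455078125)
tray ((0.5650916695594788, 0.2593526542186737), 0.0704406276345253) [0.49593565 0.19005243] [0.6350302  0.32799143]
tray s ((0.5698353052139282, 0.2594025433063507), 0.13781434297561646)
[[-9.654e-01  2.607e-01 -3.000e-04]
 [ 2.607e-01  9.654e-01 -1.200e-03]
 [-0.000e+00 -1.200e-03 -1.000e+00]]
```

Emit:
play_rows(
  plan=[0,0,2.6,-0.018,-0.0144,-0.01,1,0,0,7,-0.048,-0.038,-0.025,1,0,0,13.2,-0.09,-0.072,-0.025,1,0,0,20.3,-0.138,-0.11,-0.025,1,0,0,27.4,-0.1865,-0.1485,-0.025,1,0,0,34.5,-0.2345,-0.187,-0.025,1,0,0,41.5,-0.283,-0.225,-0.025,1,0,0,48.6,-0.331,-0.2635,-0.025,1,0,0,55.7,-0.379,-0.302,-0.025,1,0,0,62.8,-0.427,-0.34,-0.025,1,0,0,69.8,-0.475,-0.3785,-0.025,1,0,0,76,-0.5175,-0.412,-0.025,1,0,0,81.3,-0.5535,-0.441,-0.025,1,0,0,85.7,-0.5835,-0.465,-0.025,1,0,0,88.4,-0.6017,-0.4792,-0.025,1,0,0,88.4,-0.6017,-0.4792,-0.025,1,0,0,88.4,-0.6017,-0.4792,-0.025,1],
)

```text
clock: 2.22
position: [0.6184, -0.0158, 0.2704]
ee_rot: [0.785, 0.619, 0.0, -0.0]
ft_force: [-1.1, -0.4, 0.3]
grip_width: 1.002
grasp_force: 0.0
```

```bash
python3 - <<'E'
from h import *
o=status.get_obs();m=viewer.camera_model('wrist');snap('wrist','w1.png')
from scipy.spatial.transform import Rotation as R;print(o['clock'],o['position'],R.from_quat(o['ee_rot']).as_matrix().round(4),o['joint_pos'],o['ft_force'])
print(-np.array(m['R']).T@np.array(m['t']))
a=np.radians(-13.4);x=np.array([np.cos(a),np.sin(a),0]);y=np.array([-np.sin(a),np.cos(a),0]);c=np.array([.619,-.0165,.177])
print(proj(m,[c+i*x+j*y for i,j in((-.007,-.043),(.007,-.043),(.007,.043),(-.007,.043))]))
E
```

```text
2.225 [ 0.61836532 -0.01584765  0.27044279] [[ 2.334e-01  9.724e-01 -2.000e-04]
 [ 9.724e-01 -2.334e-01  9.000e-04]
 [ 8.000e-04 -4.000e-04 -1.000e+00]] [-0.52142021  0.33841921  0.61356159  1.47097874 -0.19631032  1.39404585
 -0.13568433] [-1.07086596 -0.36355145  0.33969844]
[0.63485679 0.04977963 0.39829625]
[[313.63231024 308.40838484]
 [333.87721001 308.3788245 ]
 [334.71866287 183.3305295 ]
 [312.38564277 183.36641502]]
```

View pics/w1.png

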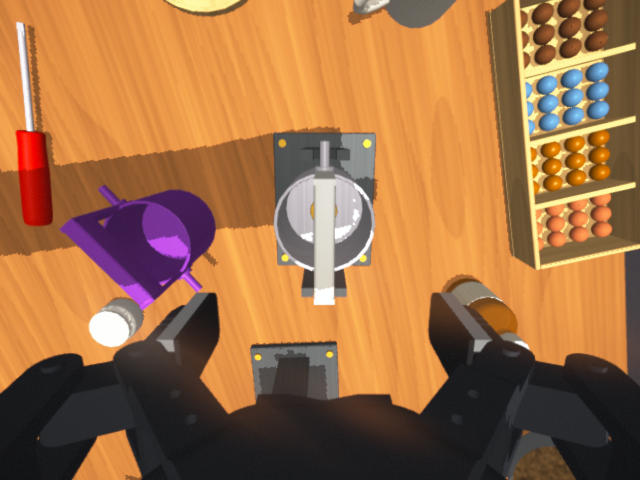

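The wrist view shows the bar's top face at columns 314–335 and rows about 178–304. That is aligned with the finger midline near column 324, and about 4 px (3 mm) off along the bar.

```bash
python3 - <<'E'
from h import *
m=viewer.camera_model('wrist');im=cv2.imread('pics/w1.png');h=cv2.cvtColor(im,cv2.COLOR_BGR2HSV)
rows=[]
for r in range(190,300,10):
    g=im[r,300:350].astype(int).sum(1);s=''.join('#' if v>390 and q<60 else '.' for v,q in zip(g,h[r,300:350,1]));print(r,s)
print([tuple(im[r,324]) for r in list(range(172,186,2))+list(range(298,310,2))])
for a,b in(((313.5,178),(335,178)),((314,304),(335,304))): print(onz(m,[a,b],.177).round(4))
print(proj(m,[[0.6184+k*.2334,-.0158+k*.9724,.177] for k in(-.043,.043)]))
E
```

```text
190 ##################################################
200 ##################################################
210 ##########....#####################..#############
220 ##################################################
230 ##################################################
240 .....#######################################......
250 ..............#####################...............
260 ..............#####################...............
270 ..........#############################...........
280 ..............####################................
290 ..............#####################....#.....#....
[(np.uint8(115), np.uint8(121), np.uint8(124)), (np.uint8(112), np.uint8(119), np.uint8(122)), (np.uint8(111), np.uint8(119), np.uint8(121)), (np.uint8(142), np.uint8(151), np.uint8(154)), (np.uint8(215), np.uint8(224), np.uint8(227)), (np.uint8(219), np.uint8(227), np.uint8(230)), (np.uint8(219), np.uint8(227), np.uint8(230)), (np.uint8(255), np.uint8(255), np.uint8(254)), (np.uint8(255), np.uint8(255), np.uint8(254)), (np.uint8(254), np.uint8(255), np.uint8(254)), (np.uint8(226), np.uint8(242), np.uint8(251)), (np.uint8(79), np.uint8(156), np.uint8(238)), (np.uint8(77), np.uint8(156), np.uint8(238))]
[[0.6236 0.0305 0.177 ]
 [0.6367 0.0274 0.177 ]]
[[ 0.6033 -0.0531  0.177 ]
 [ 0.6174 -0.0564  0.177 ]]
[[322.63369476 308.31413815]
 [322.66185229 183.27234567]]
```

Emit:
play_rows(
  plan=[0,0,0,0.002,0.001,0.01,1,0,0,0,0.002,0.001,0.03,1,0,0,0,0.002,0.001,0.055,1,0,0,0,0.002,0.001,0.08,1,0,0,0,0.002,0.001,0.098,1,0,0,0,0.002,0.001,0.106,1,0,0,0,0.002,0.001,0.109,1,0,0,0,0.002,0.001,0.109,1,0,0,0,0.002,0.001,0.109,1],
)

```text
clock: 3.4
position: [0.6207, -0.0144, 0.162]
ee_rot: [0.785, 0.619, 0.001, 0.0]
ft_force: [0.1, 0.6, -0.0]
grip_width: 1.002
grasp_force: 0.0
```

```bash
python3 - <<'E'
from h import *
o=status.get_obs();m=viewer.camera_model('wrist');snap('wrist','w2.png')
print(o['clock'],o['position'],o['ft_force'])
from scipy.spatial.transform import Rotation as R
T=R.from_quat(o['ee_rot']).as_matrix();p=o['position']
print(proj(m,[p+T@np.array([k,0,-.016]) for k in(-.043,0,.043)]))
E
```

```text
3.4 [ 0.62072778 -0.01439919  0.16201763] [ 0.0656824   0.56306051 -0.04107797]
[[321.76180717 436.53179777]
 [321.61496937 337.71033654]
 [321.43203582 220.26053062]]
```

View pics/w2.png

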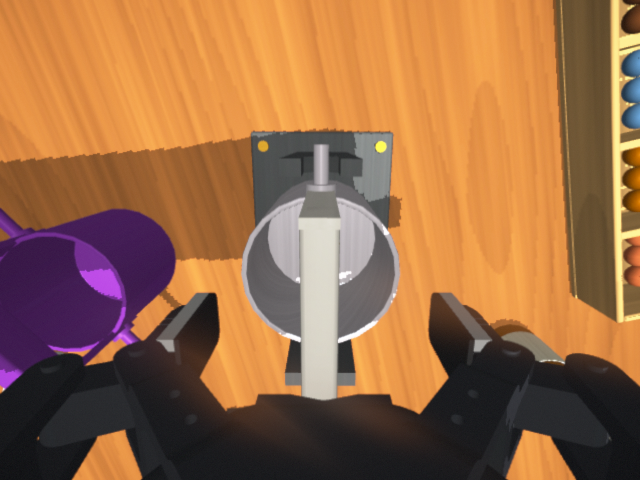

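The bar is centred at column 320 and the finger midline at about 323.5. I'll shift −1.3 mm along tool y and then close.

Emit:
play_rows(
  plan=[0,0,0,0,-0.0013,0.001,1,0,0,0,0,-0.0013,0.001,1,0,0,0,0,-0.0013,0.001,0.6,0,0,0,0,-0.0013,0.001,0.4,0,0,0,0,-0.0013,0.001,0.3,0,0,0,0,-0.0013,0.001,0.25,0,0,0,0,-0.0013,0.001,0.2,0,0,0,0,-0.0013,0.001,0.15,0,0,0,0,-0.0013,0.001,0.1,0,0,0,0,-0.0013,0.001,0,0,0,0,0,-0.0013,0.001,0,0,0,0,0,-0.0013,0.001,0],
  squeeze=60,
)

```text
clock: 4.95
position: [0.6191, -0.0141, 0.1604]
ee_rot: [0.785, 0.619, 0.0, -0.0]
ft_force: [-0.4, 0.3, 2.4]
grip_width: 0.155
grasp_force: 58.4
```

Emit:
play_rows(
  plan=[0,0,0,0,0,-0.001,0,0,0,0,0,0,-0.003,0,0,0,0,0,0,-0.006,0,0,0,0,0,0,-0.01,0,0,0,0,0,0,-0.015,0,0,0,0,0,0,-0.021,0,0,0,0,0,0,-0.028,0,0,0,0,0,0,-0.036,0,0,0,0,0,0,-0.045,0,0,0,0,0,0,-0.055,0,0,0,0,0,0,-0.066,0,0,0,0,0,0,-0.078,0,0,0,0,0,0,-0.09,0,0,0,0,0,0,-0.101,0,0,0,0,0,0,-0.11,0,0,0,0,0,0,-0.116,0,0,0,0,0,0,-0.119,0,0,0,0,0,0,-0.12,0,0,0,0,0,0,-0.12,0],
)

```text
clock: 7.32
position: [0.619, -0.0141, 0.28]
ee_rot: [0.785, 0.619, -0.0, -0.0]
ft_force: [0.1, -0.7, -3.4]
grip_width: 0.15
grasp_force: 58.4
```

```bash
python3 - <<'E'
from h import *
o=status.get_obs();im=snap('scene','s2.png');w=snap('wrist','w3.png')
cv2.imwrite('pics/c2.png',np.hstack([cv2.resize(im[120:400,300:500],(290,400)),cv2.resize(w,(510,400))])[:,:,::-1])
from scipy.spatial.transform import Rotation as R
T=R.from_quat(o['ee_rot']).as_matrix();print(o['position'],o['joint_pos'],o['ft_force'],T.round(4))
print((T.T@(np.array([.567,.2594,o['position'][2]])-o['position'])).round(4))
E
```

```text
[ 0.61898749 -0.01406783  0.28003667] [-0.52460355  0.33584836  0.61555534  1.45402506 -0.19394929  1.41324808
 -0.14090397] [ 0.1498241  -0.68206541 -3.36347868] [[ 2.337e-01  9.723e-01 -4.000e-04]
 [ 9.723e-01 -2.337e-01  1.000e-04]
 [-0.000e+00 -4.000e-04 -1.000e+00]]
[ 0.2537 -0.1145  0.    ]
```

View pics/c2.png

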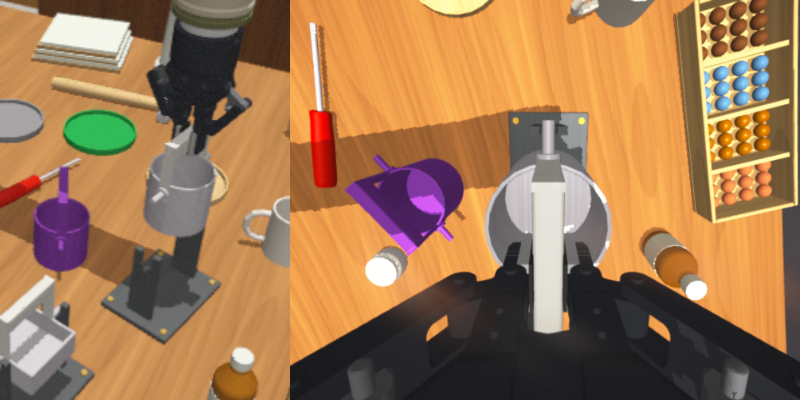

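The view shows the bucket clear of the forks and hanging level, with the pan still in its stand. Next I carry it to the tray.

Emit:
play_rows(
  plan=[0,0,0,0.0006,-0.0003,0,0,0,0,0,0.0041,-0.0019,0,0,0,0,0,0.0123,-0.0056,0,0,0,0,0,0.0263,-0.012,0,0,0,0,0,0.0459,-0.0209,0,0,0,0,0,0.0699,-0.0318,0,0,0,0,0,0.0972,-0.0442,0,0,0,0,0,0.127,-0.0578,0,0,0,0,0,0.1569,-0.0714,0,0,0,0,0,0.1842,-0.0838,0,0,0,0,0,0.2082,-0.0947,0,0,0,0,0,0.2278,-0.1036,0,0,0,0,0,0.2418,-0.11,0,0,0,0,0,0.25,-0.1137,0,0,0,0,0,0.2535,-0.1153,0,0,0,0,0,0.2541,-0.1156,0,0,0,0,0,0.2541,-0.1156,0,0,0,0,0,0.2541,-0.1156,0,0],
)

```text
clock: 9.68
position: [0.5662, 0.2594, 0.2804]
ee_rot: [0.786, 0.619, 0.0, 0.0]
ft_force: [-0.2, 0.5, -3.4]
grip_width: 0.154
grasp_force: 58.4
```

```bash
python3 - <<'E'
from h import *
o=status.get_obs();print(o['position'],o['clock'])
m=viewer.camera_model('wrist');im=snap('wrist','w4.png')
h=cv2.cvtColor(im[:,:,::-1].copy(),cv2.COLOR_BGR2HSV);mk=cv2.inRange(h,(15,60,150),(30,165,255))
mk=cv2.morphologyEx(mk,cv2.MORPH_OPEN,np.ones((3,3)))
cs=sorted(cv2.findContours(mk,0,1)[0],key=cv2.contourArea)[-3:]
for c in cs: print(cv2.contourArea(c),cv2.boundingRect(c))
x,y=o['position'][:2];a=np.linspace(0,6.28,40)
for r,z,col in((.07,.014,(0,0,255)),):
    for q in proj(m,np.c_[x+r*np.cos(a),y+r*np.sin(a),0*a+z]).astype(int): cv2.circle(im,tuple(map(int,q)),2,(0,0,255),-1)
cv2.imwrite('pics/w4b.png',np.ascontiguousarray(im)[:,:,::-1])
E
```

```text
[0.56624777 0.25942062 0.28037549] 9.675
1707.0 (581, 257, 59, 151)
4434.0 (262, 138, 123, 80)
4491.5 (0, 15, 156, 86)
```

View pics/w4b.png

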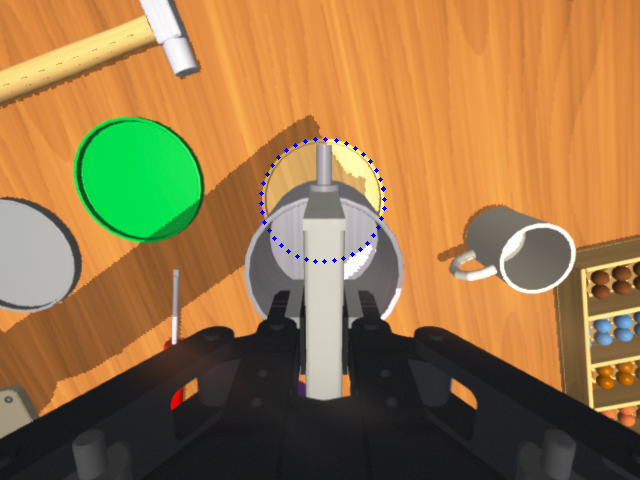

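The overlay shows the pale tray's rim (columns 262–385, row 138 onward) on the predicted circle, so the bucket is above its centre. Lowering now.

Emit:
play_rows(
  plan=[0,0,0,0,0,0.001,0,0,0,0,0,0,0.004,0,0,0,0,0,0,0.01,0,0,0,0,0,0,0.019,0,0,0,0,0,0,0.031,0,0,0,0,0,0,0.045,0,0,0,0,0,0,0.06,0,0,0,0,0,0,0.075,0,0,0,0,0,0,0.09,0,0,0,0,0,0,0.105,0,0,0,0,0,0,0.118,0,0,0,0,0,0,0.129,0,0,0,0,0,0,0.137,0,0,0,0,0,0,0.142,0,0,0,0,0,0,0.146,0,0,0,0,0,0,0.148,0,0,0,0,0,0,0.1495,0,0,0,0,0,0,0.151,0,0,0,0,0,0,0.151,0,0,0,0,0,0,0.151,0],
)

```text
clock: 12.22
position: [0.5661, 0.26, 0.1294]
ee_rot: [0.785, 0.619, 0.0, -0.0]
ft_force: [-0.1, -0.7, -4.2]
grip_width: 0.154
grasp_force: 58.4
```

Emit:
play_rows(
  plan=[0,0,0,0,0,0.0005,0,0,0,0,0,0,0.001,0,0,0,0,0,0,0.0015,0,0,0,0,0,0,0.0015,0],
)

```text
clock: 12.72
position: [0.5661, 0.26, 0.1279]
ee_rot: [0.785, 0.619, 0.0, -0.0]
ft_force: [0.6, -0.5, -2.0]
grip_width: 0.153
grasp_force: 58.6
```

Emit:
play_rows(
  plan=[0,0,0,0,0,0.0005,0,0,0,0,0,0,0.001,0,0,0,0,0,0,0.001,0],
)

```text
clock: 13.1
position: [0.5663, 0.2601, 0.1279]
ee_rot: [0.785, 0.619, 0.0, -0.0]
ft_force: [-3.1, -2.2, 8.1]
grip_width: 0.154
grasp_force: 60.1
```

The bucket is resting on the tray floor with a light contact force. I'll release and retreat upward.

Emit:
play_rows(
  plan=[0,0,0,0,0,-0.0007,0,0,0,0,0,0,-0.0007,0,0,0,0,0,0,-0.0007,0.25,0,0,0,0,0,-0.0007,0.4,0,0,0,0,0,-0.0007,0.7,0,0,0,0,0,-0.0007,1,0,0,0,0,0,-0.0007,1,0,0,0,0,0,-0.0007,1,0,0,0,0,0,-0.005,1,0,0,0,0,0,-0.02,1,0,0,0,0,0,-0.045,1,0,0,0,0,0,-0.075,1,0,0,0,0,0,-0.11,1,0,0,0,0,0,-0.14,1,0,0,0,0,0,-0.155,1,0,0,0,0,0,-0.16,1,0,0,0,0,0,-0.16,1],
)

```text
clock: 15.22
position: [0.5658, 0.2599, 0.2862]
ee_rot: [0.785, 0.619, -0.0, -0.0]
ft_force: [-0.3, -0.1, 0.2]
grip_width: 1.001
grasp_force: 0.0
```

```bash
python3 - <<'E'
from h import *
w=snap('wrist','w5.png');s=snap('scene','s5.png')
cv2.imwrite('pics/c5.png',np.hstack([cv2.resize(s,(400,300)),cv2.resize(w,(400,300))])[:,:,::-1])
E
```

```text
(no output)
```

View pics/c5.png

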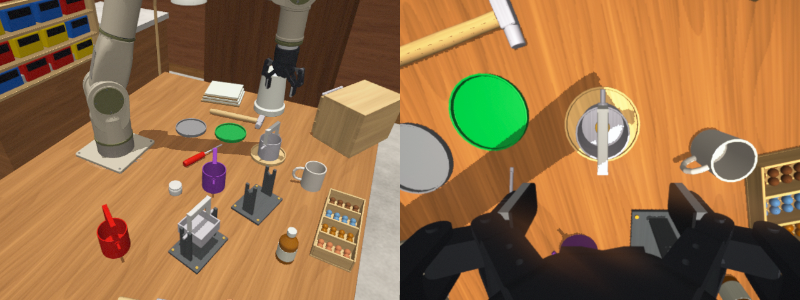

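The bucket stands upright and centred in the wooden tray (wrist half about (602,125)), the pan still hangs on its stand, and the gripper is clear.

```bash
python3 -c "
from workcell import manip;print(manip.hand_in())"
```

```text
the job is handed in; nothing more can be done
None
```

The bucket stands upright inside the pale wooden tray, the pan still hangs on its stand, and the job was handed in at about 15 s of the 48 s allowed; no verdict came back.

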